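# Shut the hopper's slide gate onto its spring catch and prove it with a pull

## Robot

A 6-joint arm with a two-finger parallel gripper is mounted at the origin on a cart in front of the work surface, level with it; the furniture and walls round the work are solid. World frame = base frame: x ahead of the robot, y to its left, z up, the work surface at z = 0. Lengths are in mm, angles in rad, forces in N, time in s.
With the tool pointing down it reaches from about 275 to 1000 mm from the base axis. Payload 8.4 kg.
Tool frame: the origin (TCP) lies at the very end of the fingers, on their centre line; the grasp point (between the pads) lies 19 mm behind it; z points along the fingers, y is the line along which they close (so a half turn about z gives the same grasp; the last joint's range is limited). The gripper opens to 85 mm and grips with 20 to 120 N. Pads are 22 mm wide; open, the fingers measure 114 mm over their backs; the gripper's body (76 mm by 85 mm) begins 54 mm behind the grasp point. The pads swing forward as they close: fully open they stand 13 mm farther back than shut.
Start: joints at [1.111, 0.353, 1.633, -0, 1.155, -0.002], TCP at [276.234, 560.645, 231.281] pointing down, gripper open.
Joint ranges: [-2.63, 2.63], [-0.92, 2.1], [0.06, 2.66], [-1.3, 4.44], [0, 2.69], [-3.02, 3.02]. Speed limits (rad/s): [2.22, 2.22, 2.79, 3.14, 3.14, 3.14].

## Interface

Orientations are given as [roll, pitch, yaw] about the fixed x, y, z axes, in that order (R = Rz(yaw) Ry(pitch) Rx(roll)).
In Python, from rig import sensors, grab_frame, camera_params, order gives the robot as it stands. The module is installed in compiled form; this text tells all that it offers.
- The arm moves only by the tool move_arm, never from a script. Its argument "motion" is a list of rows, each a list of 7 numbers: the turn, a rotation vector about the tool's x, y, z in rad, then the shift along the tool's x, y, z in m, then the finger opening in m, from 0 to 0.0854. A call has 1 to 8 rows; each row is the pose to reach, as a shift and turn from the pose commanded when the call began, along the tool's axes at that moment; what a row does not reach only later rows make up. A row lasts 1/8 s, in which the tool goes at most 62.5 mm and 10.7 degrees, less where a joint would pass 70% of its speed; a pose out of reach is approached as far as the arm can. A call with a gripper value outside its range is refused whole. The fingers move at their own pace and stop on an object; "grip_force" is the grip in N (left out, the last holds). Time passes only in rows, so rows that repeat a pose let the fingers close. It gives the time, the measured TCP pose, the force, the opening and the grip force at its end, in the units of the state.
- sensors.sense(): the state, without advancing time (a new reading comes with each control period).
- grab_frame(name): name is "scene" or "top" or "wrist"; returns (picture, depth): 480x640x3 uint8, red, green, blue; 480x640 float32, mm along the optical axis (not along the pixel's ray), 0 where there is no reading.
- camera_params(name): a dict with "camera_matrix" (3x3 intrinsics, pixels), "world_from_camera" (4x4, takes a point from camera to world coordinates). Camera axes: x right, y down, z forward; pixel columns grow to the right and rows downward; lengths in mm; the calibration is good to about 2 mm. The wrist camera is an equidistant fisheye: a pixel r from the principal point sees the ray r / f radians off the axis. A picture is of the moment at which its call begins: read the wrist's pose just before it. camera_params takes no time and is no camera call; for the wrist camera it gives the pose at the moment of the call.
- order.sign_off(): hands the job in; it is judged then, once.
The state is a dict: "clock": time; "qpos": joint angles; "qvel": joint speeds; "joint_efforts": joint torques, N m; "eef_pos": TCP position; "tcp_rot": TCP orientation; "contact_force": force on the tool from outside, world axes, zero at the start; "wrist_torque": the same for the moment, N m; "opening": opening from 0.0 (shut) to 1.0 (fully open); "grasp_force": force on a finger pad.
Only numpy, scipy, OpenCV 4.12 (cv2) and the standard library are available. Lean on these libraries where they do the work, as an engineer would, in place of code of your own. Each camera call takes 0.05 s, during which the arm holds its last target. There are 200 camera calls.

## Task

Push the small blue hopper's slide gate fully shut by its red handle until the spring catch snaps out behind the brass pin on the blade. Then take the handle and pull back on it firmly, with about 15 N for about a second, to prove that the catch holds, and let go, leaving the gate caught. Do not ram the gate onto its stop or wrench at the catch (stay under about 30 N), and leave the jar, the die block and the marker where they stand.

Things in the scene. Friction and masses are not known exactly. Their poses are not given: they have to be found in the camera images.
- hopper: Blue flared sheet-metal hopper (200 x 160 mm at the rim, 205 mm high) on a fixed grey stand with a blue bin inside. Origin on the bench under the throat; +x = direction in which the gate shuts (away from the robot), +y left, z up. In front of x = -60 mm the stand is at most 70 mm high and within 70 mm of the middle plane. A black catch housing with yellow knob: x -57..-25, y -45..-98, top z 93 mm.
- rim_front (a point): Middle of the hopper's front rim bead (4 mm radius), 205 mm up at hopper x = -100 mm. The front wall leans out over the gate from x = -38 mm at z = 95 mm to this rim: a tool held upright at the handle hits it as the gate shuts. Tilted 30 to 45 degrees (fingers pointing down and towards +x, gripper body towards -x) it clears.
- gate_handle (a point): Middle of the grip on the gate's handle: a red upright tab 12 mm thick along hopper x, 24 mm wide along hopper y, from z = 72 to 120 mm; this point is on its axis, 102 mm up, at hopper x = -90 mm minus the gate joint. A stem 20 mm wide, z 70 to 75 mm, joins its foot to the blade. Pinch it by its two side faces (24 mm) or push on its front face (6 mm in front of this point).
- gate_slide (a joint): How far the gate stands open, in m; starts at 0.035 to 0.055. Caught: -0.001 to 0.002. The catch snaps out at about 0; pushing to -0.002 makes sure; a solid stop comes at -0.005. Drag about 4 N; from 0.020 to 0.009 the catch adds up to 12 N, which then drops off; from 0.003 inwards a spring stop pushes back 5 to 8 N, so an uncaught gate creeps out again. In all 10 to 20 N.
- catch_slide (a joint): Spring catch, in m: 0 = sprung out (at rest), grows as its brass nose is pressed back, to 0.007 while the brass pin on the blade passes. It also reads 0 before the pin reaches it, so it is caught only when the gate joint is near 0 too.
- catch_nose (a point): Square holding face of the brass catch nose, right (-y) of the blade, 82 mm above the bench; the brass pin on the blade (8 mm diameter) rests against its far (+x) side when caught. Needs no touching.
- gate: The whole gate, 0.9 kg: steel blade 76 x 66 x 5 mm (z 70 to 75 mm) with the brass pin on it, stem and red handle tab. Frame parallel to the hopper's, and equal to it when the gate joint is 0.
- catch: The catch: sprung brass nose and yellow knob, which holds the blade's pin when the handle is pulled. Frame equal to the hopper's when the catch is out.
- stop: Rubber-tipped spring stop behind the blade, 8 mm of travel, then solid. Frame equal to the hopper's when at rest.
- jar_green: White plastic jar with green lid, 53 mm wide, 72 mm tall, standing to the left of the hopper. Origin under its middle. Leave alone.
- die_block: Grey steel crimp die block, 32 x 48 x 33 mm, to the right of the hopper's front. Origin under its middle. Leave alone.
- marker_red: White marker with red cap, 153 mm long, 18 mm thick, lying to the left of the hopper's front. Origin under its middle. Leave alone.

How it is judged:
By the outcome, as a careful person would: the job done as asked, in the order asked, and still so for the second after the job is handed in, with the robot touching nothing.
It also fails if it takes over 51 s, if anything falls off the work surface, if the arm or the gripper's body presses on something with over 40 N, if the wrist force passes 120 N, or if a joint passes its speed limit or range.

## Working session

There is one attempt and no reset: what is moved stays moved. The work goes in short steps, Python scripts to look and compute and a tool call to move; the robot and the scene stay as the last step left them, time stands still between calls to the robot, and variables do not carry over. Pictures are saved under pics/ and viewed, at most 10 in all, crops included, and the job is handed in when it is done.

Besides the shell and the picture viewer there is one more tool, called as name(argument=value, ...), one argument or row to a line, values as JSON. move_arm: Moves the arm, as the interface text tells. Its arguments: {"type":"object","properties":{"motion":{"type":"array","items":{"type":"array","items":{"type":"number"}}},"grip_force":{"type":"number"}},"required":["motion"]}

```bash
mkdir -p pics; ls; python3 - <<'E'
from rig import sensors, grab_frame, camera_params
import cv2, numpy as np
for n in("scene","top"):
    p,d=grab_frame(n); cv2.imwrite(f"pics/{n}0.png",p[:,:,::-1]); np.save(f"pics/{n}0d.npy",d)
    c=camera_params(n); print(n,np.round(c["camera_matrix"],1).tolist(),np.round(c["world_from_camera"],3).tolist())
print(sensors.sense())
E
```

```text
pics
scene [[510.0, 0.0, 319.8], [0.0, 510.0, 243.0], [0.0, 0.0, 1.0]] [[0.917, -0.263, 0.3, 350.95], [-0.399, -0.616, 0.679, -310.392], [0.006, -0.742, -0.67, 730.821], [0.0, 0.0, 0.0, 1.0]]
top [[516.7, 0.0, 320.2], [0.0, 516.7, 236.0], [0.0, 0.0, 1.0]] [[-0.015, -0.996, 0.083, 547.149], [-1.0, 0.014, -0.012, 266.46], [0.01, -0.083, -0.997, 1084.35], [0.0, 0.0, 0.0, 1.0]]
{'clock': 0.1, 'qpos': array([ 1.11061011e+00,  3.53599427e-01,  1.63406653e+00, -1.49781808e-05,
        1.15520213e+00, -2.35926437e-03]), 'qvel': array([ 0.00053054,  0.00094757, -0.00157001, -0.00079416,  0.00172568,
        0.00058705]), 'joint_efforts': array([-5.42073633e-05, -6.06361270e+01, -3.42818606e+01,  6.13006137e-05,
        4.08970169e-03,  2.02292216e-05]), 'eef_pos': array([276.03877351, 560.25519304, 230.62103544]), 'tcp_rot': array([-3.14031720e+00,  1.06863536e-05,  2.68377176e+00]), 'contact_force': array([0.1343013 , 0.67034498, 1.55569933]), 'wrist_torque': array([ 0.00902987, -0.03568695, -0.00669351]), 'grasp_force': 0.0, 'opening': 0.9999524970270967}
```

View pics/scene0.png

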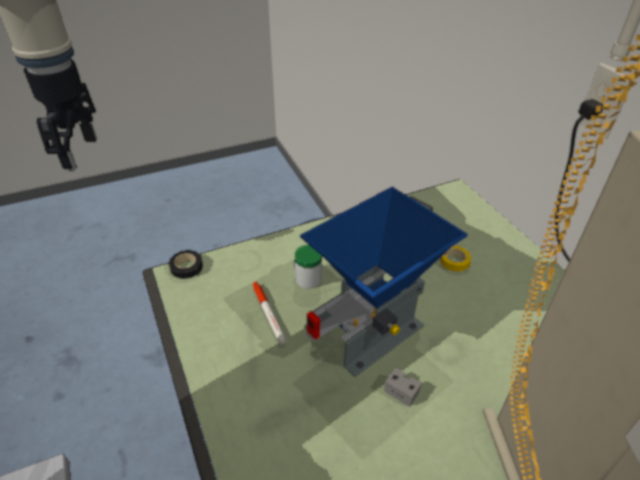

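View pics/top0.png

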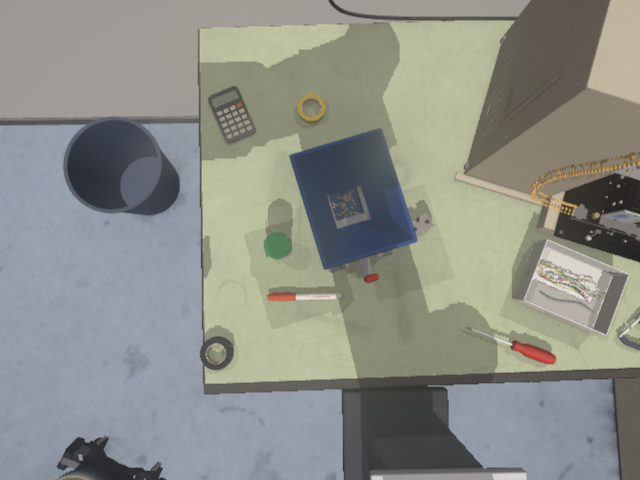

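The scene view shows the red handle at (314,324), pointing at the viewer's left, with the yellow knob at (394,328). The top view has the hopper rim corners near (291,156), (380,130), (415,240) and (327,268), with the red handle top at (371,278).

```bash
cat > h.py <<'E'
import cv2, numpy as np
from rig import sensors, grab_frame, camera_params
from scipy.spatial.transform import Rotation as R
def ray(c,uv):
    K=c["camera_matrix"];T=np.array(c["world_from_camera"])
    d=T[:3,:3]@np.linalg.solve(K,np.r_[uv,1.0]);return T[:3,3],d
def onz(c,uv,z):
    o,d=ray(c,uv);return o+d*(z-o[2])/d[2]
def mask(p,col):
    h=cv2.cvtColor(p,cv2.COLOR_RGB2HSV);H,S,V=h[...,0],h[...,1],h[...,2]
    if col=='red': m=((H<8)|(H>172))&(S>150)&(V>60)
    if col=='blue': m=(H>100)&(H<125)&(S>150)
    return m.astype(np.uint8)
def comps(m,a=30):
    n,l,s,c=cv2.connectedComponentsWithStats(m);return [(s[i].tolist(),c[i].round(1).tolist(),l==i) for i in range(1,n) if s[i][4]>a]
E
python3 - <<'E'
from h import *
for n in("top","scene"):
    p=cv2.imread(f"pics/{n}0.png")[:,:,::-1].copy();d=np.load(f"pics/{n}0d.npy");c=camera_params(n)
    for s,ce,m in comps(mask(p,'red')):
        print(n,'red',s,ce,np.median(d[m]),onz(c,ce,120 if n=="top" else 96).round(1))
        if n=="scene":
            for z in (102,): print(onz(c,ce,z).round(1))
        rr=cv2.minAreaRect(np.argwhere(m)[:,::-1].astype(np.float32)); print(rr)
    b=max(comps(mask(p,'blue'),500),key=lambda t:t[0][4])
    hull=cv2.convexHull(np.argwhere(b[2])[:,::-1].astype(np.int32))
    q=cv2.approxPolyDP(hull,10,True)[:,0].astype(float)
    print(q.tolist()); P=np.array([onz(c,u,205) for u in q]); print(P.round(1), np.linalg.norm(P-np.roll(P,-1,0),axis=1).round(1),P.mean(0))
    if n=="top":
        print(cv2.minAreaRect(np.array([onz(c,u[0].astype(float),205)[:2] for u in hull],np.float32)))
E
```

```text
top red [367, 275, 11, 7, 52] [371.8, 277.6] 961.5863 [548.  160.2 120. ]
((371.8499755859375, 277.5500183105469), (4.743415832519531, 10.75174331665039), 71.56504821777344)
top red [268, 296, 27, 4, 101] [281.1, 297.5] 1062.4908 [513.7 329.3 120. ]
((281.0, 297.5), (26.0, 3.0), 0.0)
top red [512, 343, 43, 21, 421] [535.0, 353.1] 1049.2085 [ 404.6 -138.2  120. ]
((533.5958862304688, 352.41094970703125), (43.539306640625, 11.587074279785156), 20.556045532226562)Traceback (most recent call last):
  File "<stdin>", line 9, in <module>
ValueError: max() iterable argument is empty
```

```bash
sed -i "s/(H>100)&(H<125)&(S>150)/(H>100)\&(H<130)\&(S>120)/" h.py
cat > m.py <<'E'
from h import *
for n in("top","scene"):
    p=cv2.imread(f"pics/{n}0.png")[:,:,::-1].copy();d=np.load(f"pics/{n}0d.npy");c=camera_params(n)
    pix=(220,350) if n=="top" else (230,370)
    print(p[170,340],p[pix],cv2.cvtColor(p,cv2.COLOR_RGB2HSV)[170,340])
    if n=="scene":
      for s,ce,m in comps(mask(p,'red')): print(n,'red',s,ce,np.median(d[m]),onz(c,ce,96).round(1),onz(c,ce,102).round(1))
    m=mask(p,'blue'); m=cv2.morphologyEx(m,cv2.MORPH_CLOSE,np.ones((5,5)))
    b=max(comps(m,100),key=lambda t:t[0][4]); print(b[0])
    hull=cv2.convexHull(np.argwhere(b[2])[:,::-1].astype(np.int32))
    q=cv2.approxPolyDP(hull,6,True)[:,0].astype(float)
    P=np.array([onz(c,u,205) for u in q]);print(q.tolist()); print(P.round(1).tolist(), np.linalg.norm(P-np.roll(P,-1,0),axis=1).round(1),P.mean(0))
    if n=="top":
        print(cv2.minAreaRect(np.array([onz(c,u[0].astype(float),205)[:2] for u in hull],np.float32)))
E
python3 m.py
```

```text
[57 65 79] [113 113 113] [109  71  79]
[396, 201, 20, 46, 128]
[[397.0, 246.0], [403.0, 201.0], [415.0, 240.0]]
[[601.0, 125.3, 205.0], [678.4, 112.8, 205.0], [610.9, 94.2, 205.0]] [78.4 70.1 32.6] [630.12475236 110.75270718 205.        ]
((637.1061401367188, 104.90290832519531), (30.730960845947266, 78.36490631103516), 79.43419647216797)
[159 156 149] [16 44 81] [ 21  16 159]
scene red [253, 282, 14, 21, 134] [259.2, 292.3] 964.141 [492.8 259.6  96. ] [491.5 254.2 102. ]
scene red [307, 312, 13, 27, 255] [313.6, 325.2] 791.6465 [549.3 159.3  96. ] [547.4 154.9 102. ]
[302, 188, 165, 120, 9784]
[[466.0, 234.0], [377.0, 307.0], [302.0, 237.0], [391.0, 188.0]]
[[806.7, 151.3, 205.0], [606.2, 73.5, 205.0], [566.7, 246.0, 205.0], [758.6, 305.1, 205.0]] [215.1 177.  200.8 161.1] [684.55185156 194.00107119 205.        ]
```

```bash
sed -i "s/(S>120)/(S>55)\&(V<140)/" h.py; python3 m.py | head -8
```

```text
[57 65 79] [113 113 113] [109  71  79]
[290, 129, 127, 140, 9161]
[[416.0, 240.0], [324.0, 268.0], [290.0, 155.0], [380.0, 129.0]]
[[610.9, 92.4, 205.0], [565.4, 250.5, 205.0], [761.3, 306.3, 205.0], [805.4, 149.3, 205.0]] [164.5 203.7 163.  202.6] [685.72166325 199.65773911 205.        ]
((685.4605102539062, 198.92880249023438), (207.38003540039062, 167.0684356689453), 16.13943862915039)
[159 156 149] [16 44 81] [ 21  16 159]
scene red [253, 282, 14, 21, 134] [259.2, 292.3] 964.141 [492.8 259.6  96. ] [491.5 254.2 102. ]
scene red [307, 312, 13, 27, 255] [313.6, 325.2] 791.6465 [549.3 159.3  96. ] [547.4 154.9 102. ]
```

```bash
cat >> h.py <<'E'
C=np.array([685.6,199.3,0]);PSI=np.deg2rad(16.1)
hx=np.array([np.cos(PSI),np.sin(PSI),0]);hy=np.array([-hx[1],hx[0],0]);Z=np.array([0,0,1.])
def toolR(t,sgn=1):
    t=np.deg2rad(t);z=np.sin(t)*hx-np.cos(t)*Z;y=sgn*hy;return np.c_[np.cross(y,z),y,z]
def cur():
    s=sensors.sense();return s,R.from_euler('xyz',s['tcp_rot']).as_matrix()
def goto(Rt,p):  # turn, shift in tool axes (rad, m)
    s,R0=cur();return R.from_matrix(R0.T@Rt).as_rotvec().round(3),(R0.T@(p-s['eef_pos'])/1000).round(4)
def grasp2tcp(Rt,g,back=0): return g+Rt[:,2]*(19-back)
E
python3 - <<'E'
from h import *
s,R0=cur();T=np.array(camera_params("wrist")["world_from_camera"])
print("cam in tool",R0.T@(T[:3,3]-s['eef_pos']),R0.T@T[:3,2])
H=C-hx*143+Z*102;print(H)
for sg in(1,-1):
    Rt=toolR(42,sg);p=grasp2tcp(Rt,H,110);print(sg,p,goto(Rt,p),goto(Rt,p+Z*60))
E
```

```text
cam in tool [  72.71983955   -0.93042546 -142.50892048] [-2.88461499e-01 -2.06332979e-04  9.57491473e-01]
[548.20858096 159.64400458 102.        ]
1 [489.7058878  142.75806987 169.62617912] (array([-0.272, -0.699, -0.704]), array([-0.3762, -0.28  ,  0.0614])) (array([-0.272, -0.699, -0.704]), array([-0.3762, -0.2801,  0.0014]))
-1 [489.7058878  142.75806987 169.62617912] (array([-0.872,  0.339,  2.269]), array([-0.3762, -0.28  ,  0.0614])) (array([-0.872,  0.339,  2.269]), array([-0.3762, -0.2801,  0.0014]))
```

move_arm(
  motion=[
    [-0.034,-0.087,-0.088,-0.047,-0.035,0,0.06],
    [-0.068,-0.175,-0.176,-0.094,-0.07,0,0.06],
    [-0.102,-0.262,-0.264,-0.141,-0.105,0,0.06],
    [-0.136,-0.35,-0.352,-0.188,-0.14,0,0.06],
    [-0.17,-0.437,-0.44,-0.235,-0.175,0.001,0.06],
    [-0.204,-0.524,-0.528,-0.282,-0.21,0.001,0.06],
    [-0.238,-0.612,-0.616,-0.329,-0.245,0.001,0.06],
    [-0.272,-0.699,-0.704,-0.376,-0.28,0.001,0.06],
  ],
)

```text
clock: 1.1
eef_pos: [465.7, 180.8, 224.5]
tcp_rot: [3.096, 0.652, -2.932]
contact_force: [-0.6, 1.1, -0.6]
opening: 0.699
grasp_force: 0.0
```

move_arm(
  motion=[
    [0,0,0,0,0,0,0.06],
    [0,0,0,0,0,0,0.06],
    [0,0,0,0,0,0,0.06],
  ],
)

```text
clock: 1.48
eef_pos: [466.5, 185.2, 225.6]
tcp_rot: [3.093, 0.652, -2.933]
contact_force: [0.8, -0.0, 0.3]
opening: 0.698
grasp_force: 0.0
```

```bash
python3 - <<'E'
from h import *
s,R0=cur();print(s['eef_pos'],s['contact_force'],s['qpos'].round(2))
p,d=grab_frame("wrist");cv2.imwrite("pics/w1.png",p[:,:,::-1]);c=camera_params("wrist")
p2,_=grab_frame("top");cv2.imwrite("pics/t1.png",p2[:,:,::-1])
K=np.array(c["camera_matrix"]);T=np.array(c["world_from_camera"])
for st,ce,m in comps(mask(p,'red')):
    v=(np.array(ce)-K[:2,2])/K[0,0];r=np.hypot(*v);ray_=np.r_[np.sin(r)*v/r,np.cos(r)];w=T[:3,:3]@ray_
    q=T[:3,3]+w*(96-T[2,3])/w[2];rel=q-C;print(st,ce,q.round(1),"h:",(rel@hx).round(1),(rel@hy).round(1))
H=C-hx*143+Z*102
Rt=toolR(42);print(goto(Rt,grasp2tcp(Rt,H,70)))
E
```

```text
[466.53356823 185.23625009 225.61256909] [ 0.80971124 -0.02900524  0.28537995] [ 0.44 -0.08  2.35 -0.38  0.24 -1.02]
[430, 126, 50, 24, 635] [454.3, 138.7] [454.6 277.8  96. ] h: -200.2 139.5
[250, 178, 34, 52, 1327] [266.9, 203.5] [549.4 159.4  96. ] h: -141.9 -0.6
(array([ 0.003, -0.08 , -0.057]), array([ 0.0196, -0.0489,  0.0904]))
```

View pics/w1.png

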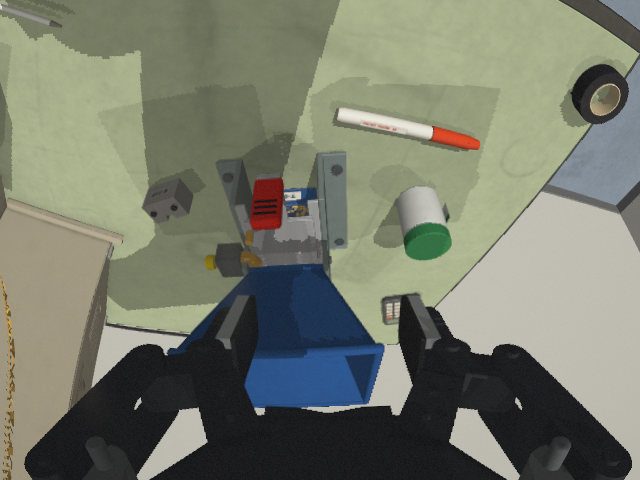

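The wrist view shows the red handle at (267,203) and the brass pin and catch at about (250,240). The ray gives hopper x of -142 and y of about 0, which agrees with the top view. The path to the standoff is clear.

move_arm(
  motion=[
    [0.001,-0.016,-0.011,0.004,-0.01,0.018,0.06],
    [0.001,-0.032,-0.022,0.008,-0.02,0.036,0.06],
    [0.002,-0.048,-0.034,0.012,-0.03,0.054,0.06],
    [0.002,-0.064,-0.046,0.016,-0.04,0.072,0.06],
    [0.003,-0.08,-0.057,0.0196,-0.049,0.09,0.06],
    [0.003,-0.08,-0.057,0.0196,-0.049,0.09,0.06],
    [0.003,-0.08,-0.057,0.0196,-0.049,0.09,0.06],
    [0.003,-0.08,-0.057,0.0196,-0.049,0.09,0.06],
  ],
)

```text
clock: 2.58
eef_pos: [517.3, 150.5, 173.6]
tcp_rot: [-3.139, 0.684, -2.858]
contact_force: [-1.1, -0.6, -1.0]
opening: 0.701
grasp_force: 0.0
```

```bash
cat > n.py <<'E'
from h import *
import sys
s,R0=cur();print(s['clock'],s['eef_pos'].round(1),s['contact_force'].round(1),s['qpos'].round(2))
g=s['eef_pos']-19*R0[:,2]-C;print("grasp pt in hopper",(g@hx).round(1),(g@hy).round(1),g[2].round(1),"tilt",np.degrees(np.arccos(-R0[2,2])).round(1))
E
cat > w.py <<'E'
from n import *
p,d=grab_frame("wrist");c=camera_params("wrist")
K=np.array(c["camera_matrix"]);T=np.array(c["world_from_camera"])
m=mask(p,'red');
for st,ce,mm in comps(m,200):
    P=[]
    for row in np.argwhere(mm):
        v=(row[::-1]-K[:2,2])/K[0,0];r=np.hypot(*v);q=np.r_[np.sin(r)*v/r,np.cos(r)];q*=d[row[0],row[1]]/q[2];P.append(T[:3,:3]@q+T[:3,3]-C)
    P=np.array(P);L=np.c_[P@hx,P@hy,P[:,2]];print(st,ce,np.percentile(L,[2,50,98],axis=0).round(1).tolist())
E
python3 - <<'E'
import w
from h import *
cv2.imwrite("pics/w2.png",w.p[:,:,::-1])
Rt=toolR(42);H=C-hx*143+Z*102;print(goto(Rt,grasp2tcp(Rt,H,0)))
E
```

```text
2.575 [517.3 150.5 173.6] [-1.1 -0.6 -1. ] [ 0.28  0.1   2.36 -1.3   0.   -0.28]
grasp pt in hopper -187.2 -0.2 188.3 tilt 39.2
[509, 134, 48, 30, 699] [532.6, 150.2] [[-142.8, 153.4, 6.6], [-133.0, 175.8, 13.7], [-121.7, 205.0, 16.1]]
[310, 183, 41, 67, 2293] [329.6, 216.6] [[-150.3, -11.8, 76.4], [-148.6, -0.4, 101.9], [-141.2, 10.6, 120.2]]
(array([-0.001, -0.049,  0.002]), array([0.0193, 0.0005, 0.0948]))
```

```bash
python3 - <<'E'
from h import *
D=[([.3536,1.63407],[276.04,560.26,230.62],[-3.1403,0,2.68377]),([-.08,2.35],[466.53,185.24,225.6],[3.093,.652,-2.933])]
s,_=cur();D.append((s['qpos'][1:3],s['eef_pos'],s['tcp_rot']))
A=[];b=[]
for q,p,e in D:
    z=R.from_euler('xyz',e).as_matrix()[:,2];u=np.array(p[:2])/np.hypot(*p[:2])
    a=q[0];f=q[0]+q[1]
    A+= [[np.sin(a),np.sin(f),z[:2]@u,1,0],[np.cos(a),np.cos(f),z[2],0,1]];b+=[np.hypot(*p[:2]),p[2]]
for off in (1,):
    x,res,rk,sv=np.linalg.lstsq(np.array(A),np.array(b),rcond=None);print(x.round(1),(np.array(A)@x-b).round(1),sv.round(3))
L1,L2,L6,a0,h0=x
for g in (52.5,20,0):
  for t in (30,34,38,42,45):
    Rt=toolR(t);
    for zg in (102,):
        p=grasp2tcp(Rt,C-hx*(90+g)+Z*zg);tr=np.radians(t)
        for bk in(0,60):
            w=np.array([np.hypot(*p[:2])-a0-(L6+bk)*np.sin(tr),p[2]-h0+(L6+bk)*np.cos(tr)])
            dd=np.hypot(*w);c3=(dd*dd-L1**2-L2**2)/(2*L1*L2);q3=np.arccos(c3)
            q2=np.arctan2(w[0],w[1])-np.arctan2(L2*np.sin(q3),L1+L2*c3)
            print(g,t,bk,"q2 %.2f q3 %.2f q5 %.2f"%(q2,q3,np.pi-tr-q2-q3))
E
```

```text
[487.5 373.4 229.6 113.7 157.3] [-0.9  3.3 -2.4 -4.9  3.4  1.6] [3.195 2.107 0.56  0.178 0.047]
52.5 30 0 q2 0.37 q3 2.28 q5 -0.03
52.5 30 60 q2 0.20 q3 2.29 q5 0.12
52.5 34 0 q2 0.37 q3 2.32 q5 -0.14
52.5 34 60 q2 0.20 q3 2.35 q5 0.00
52.5 38 0 q2 0.38 q3 2.36 q5 -0.25
52.5 38 60 q2 0.20 q3 2.40 q5 -0.12
52.5 42 0 q2 0.39 q3 2.39 q5 -0.37
52.5 42 60 q2 0.21 q3 2.45 q5 -0.25
52.5 45 0 q2 0.40 q3 2.42 q5 -0.47
52.5 45 60 q2 0.23 q3 2.48 q5 -0.35
20 30 0 q2 0.41 q3 2.19 q5 0.02
20 30 60 q2 0.26 q3 2.22 q5 0.15
20 34 0 q2 0.41 q3 2.23 q5 -0.10
20 34 60 q2 0.25 q3 2.27 q5 0.03
20 38 0 q2 0.42 q3 2.27 q5 -0.21
20 38 60 q2 0.25 q3 2.32 q5 -0.09
20 42 0 q2 0.43 q3 2.31 q5 -0.33
20 42 60 q2 0.26 q3 2.37 q5 -0.22
20 45 0 q2 0.44 q3 2.33 q5 -0.42
20 45 60 q2 0.27 q3 2.40 q5 -0.32
0 30 0 q2 0.43 q3 2.14 q5 0.04
0 30 60 q2 0.29 q3 2.17 q5 0.16
0 34 0 q2 0.43 q3 2.18 q5 -0.07
0 34 60 q2 0.28 q3 2.22 q5 0.05
0 38 0 q2 0.44 q3 2.22 q5 -0.18
0 38 60 q2 0.28 q3 2.27 q5 -0.07
0 42 0 q2 0.45 q3 2.26 q5 -0.30
0 42 60 q2 0.29 q3 2.32 q5 -0.20
0 45 0 q2 0.46 q3 2.28 q5 -0.38
0 45 60 q2 0.30 q3 2.35 q5 -0.30
```

```bash
python3 - <<'E'
from h import *
s,R0=cur();Rt=toolR(18);print(goto(Rt,C-hx*215+Z*290))
# orientation model check
for q,e in [([1.1106,.3536,1.63407,0,1.1552,-.00236],[-3.1403,0,2.68377]),([.44,-.08,2.35,-.38,.24,-1.02],[3.093,.652,-2.933]),(s['qpos'],s['tcp_rot'])]:
    M=R.from_euler('ZYZY',[q[0],q[1]+q[2],q[3],q[4]]).inv()*R.from_euler('xyz',e);rv=M.as_rotvec();print(rv.round(3),(rv[2]-q[5]).round(3))
E
```

```text
(array([-0.001,  0.369,  0.002]), array([-4.270e-02,  1.000e-04, -1.154e-01]))Traceback (most recent call last):
  File "<stdin>", line 5, in <module>
  File "scipy/spatial/transform/_rotation.pyx", line 1413, in scipy.spatial.transform._rotation.Rotation.from_euler
ValueError: Expected axis specification to be a non-empty string of upto 3 characters, got ZYZY
```

move_arm(
  motion=[
    [0,0.046,0,-0.006,0,-0.014,0.06],
    [0,0.092,0,-0.011,0,-0.029,0.06],
    [0,0.138,0,-0.016,0,-0.043,0.06],
    [0,0.185,0,-0.022,0,-0.058,0.06],
    [0,0.23,0,-0.027,0,-0.072,0.06],
    [0,0.277,0,-0.032,0,-0.087,0.06],
    [0,0.323,0,-0.038,0,-0.1,0.06],
    [0,0.369,0,-0.043,0,-0.115,0.06],
  ],
)

```text
clock: 3.62
eef_pos: [479.5, 139.0, 290.4]
tcp_rot: [-3.139, 0.313, -2.86]
contact_force: [0.2, -0.5, -0.7]
opening: 0.704
grasp_force: 0.0
```

```bash
python3 - <<'E'
from h import *
import n
s=n.s
def FK(q): return R.from_euler('ZYZ',[q[0],q[1]+q[2],q[3]])*R.from_euler('y',q[4])
for q,e in [([1.1106,.3536,1.63407,0,1.1552,-.00236],[-3.1403,0,2.68377]),([.44,-.08,2.35,-.38,.24,-1.02],[3.093,.652,-2.933]),(s['qpos'],s['tcp_rot'])]:
    rv=(FK(q).inv()*R.from_euler('xyz',e)).as_rotvec();print(rv.round(3),(rv[2]-q[5]).round(3))
E
```

```text
3.625 [479.5 139.  290.4] [ 0.2 -0.5 -0.7] [ 0.28 -0.07  2.04 -0.    0.86 -1.57]
grasp pt in hopper -220.6 -0.7 308.4 tilt 17.9
[0.    0.    1.568] 1.571
[0.004 0.    0.554] 1.574
[-0.    -0.     0.001] 1.571
```

```bash
cat > f.py <<'E'
from n import *
L6=230
def wp(q4,q5,q6,q=(.283,-.07,2.04),W=None):
    Rt=(R.from_euler('ZYZ',[q[0],q[1]+q[2],q4])*R.from_euler('y',q5)*R.from_euler('z',q6+np.pi/2)).as_matrix()
    W0=np.array([479.5,139,290.4])-L6*toolR(17.9)[:,2]
    p=W0+L6*Rt[:,2];return Rt,p
a=[float(v) for v in sys.argv[1:4]]
Rt,p=wp(*a);r,t=goto(Rt,p);print("tcp",p.round(0));print([*r.tolist(),*t.round(3).tolist(),.06],"angle",np.linalg.norm(r).round(2))
E
python3 f.py .35 .4 -1.2
```

```text
3.625 [479.5 139.  290.4] [ 0.2 -0.5 -0.7] [ 0.28 -0.07  2.04 -0.    0.86 -1.57]
grasp pt in hopper -220.6 -0.7 308.4 tilt 17.9
tcp [559. 194. 349.]
[-0.295, -0.413, 0.648, -0.105, 0.031, -0.028, 0.06] angle 0.82
```

move_arm(
  motion=[
    [-0.055,-0.077,0.12,-0.02,0.006,-0.005,0.06],
    [-0.11,-0.155,0.24,-0.04,0.012,-0.011,0.06],
    [-0.165,-0.232,0.365,-0.06,0.018,-0.016,0.06],
    [-0.22,-0.31,0.486,-0.08,0.024,-0.021,0.06],
    [-0.295,-0.413,0.648,-0.105,0.031,-0.028,0.06],
    [-0.295,-0.413,0.648,-0.105,0.031,-0.028,0.06],
    [-0.295,-0.413,0.648,-0.105,0.031,-0.028,0.06],
  ],
)

```text
clock: 4.5
eef_pos: [558.2, 194.2, 348.0]
tcp_rot: [2.493, 0.509, 2.613]
contact_force: [-0.1, 0.3, -0.5]
opening: 0.7
grasp_force: 0.0
```

```bash
python3 f.py .9 .4 -.6
```

```text
4.5 [558.2 194.2 348. ] [-0.1  0.3 -0.5] [ 0.24 -0.12  2.15  0.49  0.36 -1.37]
grasp pt in hopper -137.3 27.9 361.2 tilt 45.9
tcp [559. 235. 376.]
[-0.176, 0.138, 1.106, 0.004, 0.049, -0.006, 0.06] angle 1.13
```

move_arm(
  motion=[
    [-0.025,0.02,0.158,0.001,0.007,-0.001,0.06],
    [-0.05,0.04,0.316,0.001,0.014,-0.002,0.06],
    [-0.075,0.06,0.474,0.002,0.021,-0.003,0.06],
    [-0.1,0.08,0.632,0.002,0.028,-0.003,0.06],
    [-0.125,0.1,0.79,0.003,0.035,-0.004,0.06],
    [-0.15,0.12,0.95,0.003,0.042,-0.005,0.06],
    [-0.176,0.138,1.106,0.004,0.049,-0.006,0.06],
    [-0.176,0.138,1.106,0.004,0.049,-0.006,0.06],
  ],
)

```text
clock: 5.5
eef_pos: [559.1, 235.2, 376.5]
tcp_rot: [2.249, -0.394, 1.937]
contact_force: [-0.9, -0.4, -0.0]
opening: 0.702
grasp_force: 0.0
```

```bash
python3 f.py 1.5 .4 0
```

```text
5.5 [559.1 235.2 376.5] [-0.9 -0.4 -0. ] [ 0.18 -0.11  2.17  1.14  0.43 -0.91]
grasp pt in hopper -125.9 63.7 387.5 tilt 54.6
tcp [572. 259. 421.]
[-0.071, 0.232, 1.15, 0.034, 0.04, -0.006, 0.06] angle 1.18
```

move_arm(
  motion=[
    [-0.01,0.033,0.164,0.005,0.006,-0.001,0.06],
    [-0.02,0.066,0.328,0.01,0.012,-0.002,0.06],
    [-0.03,0.1,0.492,0.015,0.018,-0.003,0.06],
    [-0.04,0.133,0.656,0.02,0.024,-0.003,0.06],
    [-0.05,0.166,0.82,0.025,0.029,-0.004,0.06],
    [-0.06,0.2,0.985,0.03,0.035,-0.005,0.06],
    [-0.071,0.232,1.15,0.034,0.04,-0.006,0.06],
    [-0.071,0.232,1.15,0.034,0.04,-0.006,0.06],
  ],
)

```text
clock: 6.5
eef_pos: [571.9, 259.4, 422.0]
tcp_rot: [-2.913, -1.167, 0.468]
contact_force: [0.6, 0.2, 0.3]
opening: 0.704
grasp_force: 0.0
```

```bash
python3 f.py 2.1 .4 .6; python3 - <<'E'
from h import *
Rt=toolR(50)
r,t=goto(Rt,C-hx*215+Z*290);print(r,t)
r,t=goto(Rt,C-hx*165+Z*330);print(r,t)
E
```

```text
6.5 [571.9 259.4 422. ] [0.6 0.2 0.3] [ 0.15 -0.1   2.21  1.72  0.53 -0.32]
grasp pt in hopper -108.5 81.8 429.3 tilt 67.5
tcp [594. 253. 469.]
[0.072, 0.232, 1.152, 0.05, 0.015, -0.006, 0.06] angle 1.18
[ 0.421 -0.578 -2.925] [-0.1752  0.0464 -0.0868]
[ 0.421 -0.578 -2.925] [-0.1191  0.0622 -0.0602]
```

move_arm(
  motion=[
    [0.01,0.033,0.164,0.007,0.002,-0.001,0.06],
    [0.02,0.066,0.328,0.014,0.004,-0.002,0.06],
    [0.03,0.1,0.492,0.021,0.006,-0.003,0.06],
    [0.04,0.133,0.656,0.028,0.008,-0.003,0.06],
    [0.05,0.166,0.82,0.035,0.011,-0.004,0.06],
    [0.06,0.2,0.985,0.042,0.013,-0.005,0.06],
    [0.072,0.232,1.152,0.05,0.015,-0.006,0.06],
    [0.072,0.232,1.152,0.05,0.015,-0.006,0.06],
  ],
)

```text
clock: 7.5
eef_pos: [594.8, 253.0, 469.2]
tcp_rot: [-1.759, -0.337, -0.877]
contact_force: [-0.4, 0.6, -0.2]
opening: 0.702
grasp_force: 0.0
```

```bash
python3 f.py 2.65 .4 1.15; python3 - <<'E'
from h import *
Rt=toolR(55)
r,t=goto(Rt,C-hx*165+Z*330);print(r,t)
E
```

```text
7.5 [594.8 253.  469.2] [-0.4  0.6 -0.2] [ 0.16 -0.08  2.26  2.25  0.61  0.37]
grasp pt in hopper -89.9 70.3 472.6 tilt 79.8
tcp [617. 223. 500.]
[0.17, 0.142, 1.056, 0.045, -0.016, -0.005, 0.06] angle 1.08
[-0.194  0.613  1.995] [-0.0148  0.1615 -0.087 ]
```

```bash
python3 - <<'E'
from h import *
Rt=toolR(72)
r,t=goto(Rt,C-hx*150+Z*400);print(r,t)
E
```

```text
[0.101 0.422 1.974] [ 0.014   0.096  -0.0855]
```

move_arm(
  motion=[
    [0.008,0.034,0.158,0.001,0.008,-0.007,0.06],
    [0.016,0.068,0.316,0.002,0.015,-0.014,0.06],
    [0.024,0.102,0.474,0.003,0.023,-0.02,0.06],
    [0.032,0.135,0.632,0.004,0.031,-0.027,0.06],
    [0.04,0.169,0.79,0.006,0.038,-0.034,0.06],
    [0.048,0.203,0.948,0.007,0.046,-0.041,0.06],
    [0.056,0.236,1.105,0.008,0.054,-0.048,0.06],
    [0.065,0.27,1.263,0.009,0.061,-0.055,0.06],
  ],
)

```text
clock: 8.5
eef_pos: [560.2, 191.9, 424.9]
tcp_rot: [-1.861, 0.862, -1.428]
contact_force: [-0.4, -0.0, 0.6]
opening: 0.704
grasp_force: 0.0
```

```bash
python3 - <<'E'
from h import *
import n
Rt=toolR(68)
r,t=goto(Rt,C-hx*150+Z*380);print(r,t)
E
```

```text
8.5 [560.2 191.9 424.9] [-0.4 -0.   0.6] [ 0.28 -0.14  2.42  2.97  0.53  1.02]
grasp pt in hopper -141.1 26.1 428.4 tilt 79.2
[0.011 0.217 0.71 ] [ 0.0543  0.012  -0.0208]
```

move_arm(
  motion=[
    [0.002,0.043,0.142,0.011,0.002,-0.004,0.06],
    [0.004,0.087,0.284,0.022,0.005,-0.008,0.06],
    [0.006,0.13,0.426,0.033,0.007,-0.012,0.06],
    [0.008,0.174,0.568,0.044,0.01,-0.016,0.06],
    [0.011,0.217,0.71,0.054,0.012,-0.021,0.06],
    [0.011,0.217,0.71,0.054,0.012,-0.021,0.06],
  ],
)

```text
clock: 9.25
eef_pos: [541.6, 157.7, 381.1]
tcp_rot: [-3.134, 1.188, -2.852]
contact_force: [0.1, 0.6, 0.5]
opening: 0.703
grasp_force: 0.0
```

```bash
python3 - <<'E'
from h import *
import n
for t0,x,z in ((55,205,260),(45,205,200),(43,205,190)):
    Rt=toolR(t0);r,t=goto(Rt,C-hx*x+Z*z);print(t0,r,t)
E
```

```text
9.25 [541.6 157.7 381.1] [0.1 0.6 0.5] [ 0.28 -0.21  2.41  3.14  0.25  1.57]
grasp pt in hopper -167.5 -0.1 388.2 tilt 68.1
55 [-0.     0.228  0.003] [ 0.1329  0.0005 -0.006 ]
45 [-0.001  0.403  0.003] [0.1886 0.0007 0.0164]
43 [-0.001  0.438  0.003] [0.1978 0.0007 0.0202]
```

move_arm(
  motion=[
    [0,0.03,0,0.027,0,0,0.06],
    [0,0.06,0,0.054,0,0.001,0.06],
    [0,0.1,0,0.081,0,0.003,0.06],
    [0,0.15,0,0.108,0,0.005,0.06],
    [0,0.21,0,0.135,0,0.008,0.06],
    [0,0.28,0,0.162,0,0.012,0.06],
    [0,0.35,0.003,0.18,0,0.015,0.06],
    [-0.001,0.403,0.003,0.189,0.001,0.016,0.06],
  ],
)

```text
clock: 10.25
eef_pos: [486.5, 143.8, 197.2]
tcp_rot: [3.132, 0.778, -2.869]
contact_force: [0.4, -0.1, -0.0]
opening: 0.705
grasp_force: 0.0
```

```bash
python3 - <<'E'
import w
from h import *
cv2.imwrite("pics/w3.png",w.p[:,:,::-1])
for bk in(45,0):
    Rt=toolR(43);r,t=goto(Rt,grasp2tcp(Rt,C-hx*143+Z*102,bk));print(bk,r,t)
E
```

```text
10.25 [486.5 143.8 197.2] [ 0.4 -0.1 -0. ] [0.28 0.   2.46 3.13 0.1  1.59]
grasp pt in hopper -220.0 1.8 210.7 tilt 44.6
[493, 122, 44, 25, 568] [513.6, 135.6] [[-142.3, 153.9, 0.0], [-133.9, 176.4, 13.0], [-124.5, 205.3, 16.2]]
[309, 172, 35, 59, 1884] [325.5, 201.5] [[-149.9, -11.5, 75.9], [-148.2, -0.1, 101.1], [-143.8, 10.7, 120.4]]
45 [ 0.003  0.027 -0.006] [ 0.0214 -0.0023  0.0863]
0 [ 0.003  0.027 -0.006] [ 0.0226 -0.0025  0.1313]
```

View pics/w3.png

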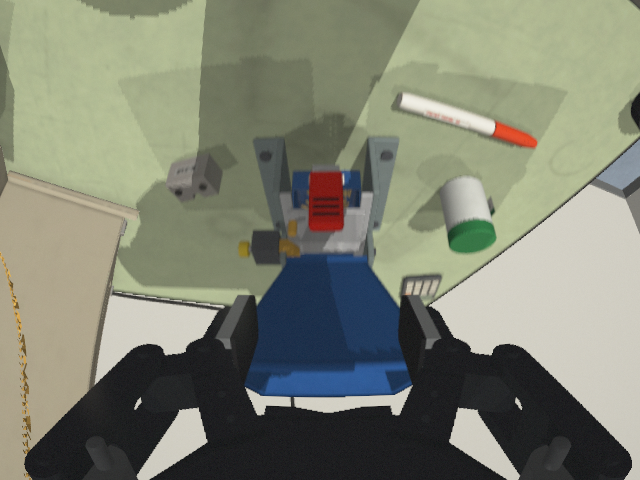

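The wrist view shows the handle centred between the open fingers at (326,201), and the way in is clear.

move_arm(
  motion=[
    [0,-0.007,-0.003,0.006,-0.001,0.015,0.06],
    [0.001,-0.007,-0.006,0.012,-0.002,0.03,0.06],
    [0.003,-0.007,-0.006,0.018,-0.0023,0.045,0.06],
    [0.003,-0.007,-0.006,0.022,-0.0023,0.06,0.06],
    [0.003,-0.007,-0.006,0.0222,-0.0023,0.075,0.06],
    [0.003,-0.007,-0.006,0.0222,-0.0023,0.085,0.06],
    [0.003,-0.007,-0.006,0.0222,-0.0023,0.085,0.06],
  ],
)

```text
clock: 11.18
eef_pos: [530.2, 154.4, 122.5]
tcp_rot: [3.141, 0.79, -2.861]
contact_force: [0.2, 0.6, 0.1]
opening: 0.708
grasp_force: 0.0
```

```bash
python3 - <<'E'
import w
from h import *
for t0 in(45,43):
    Rt=toolR(t0);r,t=goto(Rt,grasp2tcp(Rt,C-hx*143+Z*102,0));print(t0,r,t)
E
```

```text
11.175 [530.2 154.4 122.5] [0.2 0.6 0.1] [0.28 0.29 2.43 3.14 0.37 1.57]
grasp pt in hopper -175.2 -0.0 135.9 tilt 45.2
[540, 151, 50, 32, 825] [565.2, 168.2] [[-143.3, 153.4, 5.7], [-134.3, 174.6, 13.7], [-123.7, 204.4, 16.2]]
[305, 228, 50, 91, 3795] [329.3, 273.2] [[-150.4, -11.7, 76.2], [-149.0, -0.6, 98.5], [-142.9, 10.7, 120.2]]
45 [ 0.     0.004 -0.   ] [ 0.0014 -0.      0.0471]
43 [ 0.     0.039 -0.   ] [ 0.0021 -0.      0.0471]
```

move_arm(
  motion=[
    [0,0,0,0.001,0,0.012,0.06],
    [0,0,0,0.001,0,0.024,0.06],
    [0,0,0,0.001,0,0.036,0.06],
    [0,0,0,0.001,0,0.046,0.06],
    [0,0,0,0.001,0,0.046,0.06],
    [0,0,0,0.001,0,0.046,0.06],
  ],
)

```text
clock: 11.98
eef_pos: [560.5, 163.2, 89.9]
tcp_rot: [3.141, 0.79, -2.861]
contact_force: [-0.5, -0.5, 0.1]
opening: 0.702
grasp_force: 0.0
```

```bash
python3 - <<'E'
import w
from h import *
cv2.imwrite("pics/w4.png",w.p[:,:,::-1])
E
```

```text
11.975 [560.5 163.2  89.9] [-0.5 -0.5  0.1] [0.28 0.41 2.38 3.14 0.44 1.57]
grasp pt in hopper -143.7 0.0 103.3 tilt 45.3
[576, 157, 51, 37, 948] [602.1, 178.1] [[-143.1, 153.4, 6.2], [-134.2, 173.7, 13.6], [-123.1, 203.8, 16.0]]
[298, 259, 65, 118, 6395] [329.7, 317.1] [[-150.2, -11.8, 76.0], [-148.7, -0.7, 97.4], [-145.6, 10.8, 120.0]]
```

View pics/w4.png

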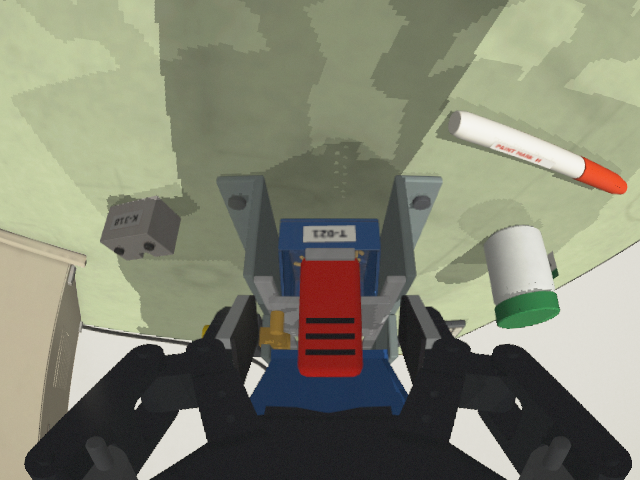

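The handle is between the pads at (330,317) and centred. I'll close on it.

move_arm(
  motion=[
    [0,0,0,0,-0.0003,0,0.03],
    [0,0,0,0,-0.0003,0,0.026],
    [0,0,0,0,-0.0003,0,0.015],
    [0,0,0,0,-0.0003,0,0.015],
    [0,0,0,0,-0.0003,0,0.015],
    [0,0,0,0,-0.0003,0,0.015],
  ],
  grip_force=45,
)

```text
clock: 12.78
eef_pos: [560.7, 163.9, 90.5]
tcp_rot: [3.141, 0.792, -2.858]
contact_force: [-3.7, 7.9, 3.5]
opening: 0.273
grasp_force: 46.1
```

```bash
python3 n.py; python3 -c "
from h import *
s,R0=cur();print((R0.T@hx).round(3), s['contact_force']@hx, s['contact_force']@hy)"
```

```text
12.775 [560.7 163.9  90.5] [-3.7  7.9  3.5] [0.28 0.41 2.38 3.14 0.44 1.57]
grasp pt in hopper -143.3 0.6 103.9 tilt 45.4
[-0.703 -0.002  0.711] -1.3690219250672853 8.663153084575253
```

move_arm(
  motion=[
    [0,0,0,-0.001,0.0008,0.001,0.015],
    [0,0,0,-0.004,0.0008,0.004,0.015],
    [0,0,0,-0.007,0.0008,0.007,0.015],
    [0,0,0,-0.01,0.0008,0.01,0.015],
    [0,0,0,-0.013,0.0008,0.013,0.015],
    [0,0,0,-0.016,0.0008,0.016,0.015],
    [0,0,0,-0.019,0.0008,0.019,0.015],
    [0,0,0,-0.02,0.0008,0.02,0.015],
  ],
)

```text
clock: 13.78
eef_pos: [587.8, 171.8, 90.6]
tcp_rot: [3.141, 0.791, -2.861]
contact_force: [-4.9, 1.9, 5.9]
opening: 0.27
grasp_force: 46.5
```

```bash
cat >> n.py <<'E'
f=s['contact_force'];print("F hop x,y,z",(f@hx).round(1),(f@hy).round(1),f[2].round(1),"grip",s['grasp_force'],"open",s['opening'])
E
python3 n.py
```

```text
13.775 [587.8 171.8  90.6] [-4.9  1.9  5.9] [0.28 0.43 2.33 3.14 0.4  1.57]
grasp pt in hopper -115.1 0.7 103.9 tilt 45.3
F hop x,y,z -4.2 3.2 5.9 grip 46.47002935409546 open 0.2698972421029476
```

move_arm(
  motion=[
    [0,0,0,-0.0017,0.0003,0.0012,0.015],
    [0,0,0,-0.0031,0.0003,0.0026,0.015],
    [0,0,0,-0.0045,0.0003,0.004,0.015],
    [0,0,0,-0.0059,0.0003,0.0054,0.015],
    [0,0,0,-0.0073,0.0003,0.0068,0.015],
    [0,0,0,-0.0087,0.0003,0.0082,0.015],
    [0,0,0,-0.0101,0.0003,0.0096,0.015],
    [0,0,0,-0.0115,0.0003,0.011,0.015],
  ],
)

```text
clock: 14.78
eef_pos: [602.1, 176.0, 90.5]
tcp_rot: [3.141, 0.79, -2.861]
contact_force: [-10.9, -2.0, 9.4]
opening: 0.271
grasp_force: 47.7
```

```bash
python3 n.py
```

```text
14.775 [602.1 176.   90.5] [-10.9  -2.    9.4] [0.28 0.44 2.29 3.14 0.38 1.57]
grasp pt in hopper -100.1 0.8 103.9 tilt 45.2
F hop x,y,z -11.0 1.1 9.4 grip 47.72419989109039 open 0.270641403999111
```

move_arm(
  motion=[
    [0,0,0,-0.0008,0,0.0005,0.015],
    [0,0,0,-0.0015,0,0.0011,0.015],
    [0,0,0,-0.0022,0,0.0018,0.015],
    [0,0,0,-0.0029,0,0.0025,0.015],
    [0,0,0,-0.0036,0,0.0032,0.015],
    [0,0,0,-0.0043,0,0.0039,0.015],
    [0,0,0,-0.005,0,0.0046,0.015],
    [0,0,0,-0.0057,0,0.0053,0.015],
  ],
)

```text
clock: 15.78
eef_pos: [609.8, 178.2, 90.5]
tcp_rot: [3.141, 0.789, -2.861]
contact_force: [-6.8, -1.5, 4.8]
opening: 0.271
grasp_force: 47.0
```

```bash
python3 n.py
```

```text
15.775 [609.8 178.2  90.5] [-6.8 -1.5  4.8] [0.28 0.44 2.28 3.14 0.37 1.57]
grasp pt in hopper -92.2 0.8 103.9 tilt 45.2
F hop x,y,z -6.9 0.4 4.8 grip 46.99610710144043 open 0.27061780515162825
```

move_arm(
  motion=[
    [0,0,0,-0.0004,0,0.0004,0.015],
    [0,0,0,-0.0008,0,0.0008,0.015],
    [0,0,0,-0.0011,0,0.0011,0.015],
    [0,0,0,-0.0014,0,0.0014,0.015],
    [0,0,0,-0.0017,0,0.0017,0.015],
    [0,0,0,-0.002,0,0.002,0.015],
  ],
)

```text
clock: 16.52
eef_pos: [612.2, 178.9, 90.5]
tcp_rot: [3.141, 0.789, -2.861]
contact_force: [-9.4, -1.1, 8.8]
opening: 0.269
grasp_force: 47.4
```

```bash
python3 n.py; python3 - <<'E'
from h import *
p,d=grab_frame("wrist");cv2.imwrite("pics/w5.png",cv2.resize(p[240:440,200:420,::-1],None,fx=3,fy=3,interpolation=cv2.INTER_CUBIC)[:600])
E
```

```text
16.525 [612.2 178.9  90.5] [-9.4 -1.1  8.8] [0.28 0.45 2.27 3.14 0.37 1.57]
grasp pt in hopper -89.7 0.8 103.9 tilt 45.2
F hop x,y,z -9.4 1.5 8.8 grip 47.35649585723877 open 0.2690143865223588
```

View pics/w5.png

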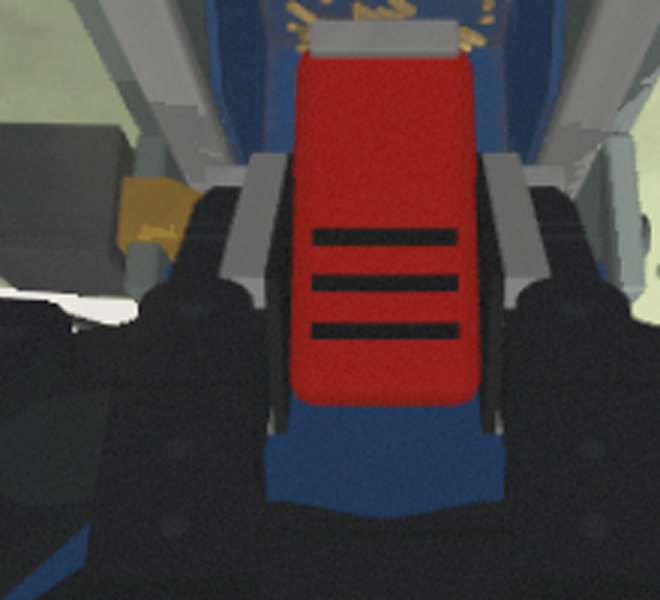

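The crop shows the brass nose at (155,215), with the pin hidden behind the left finger. The force is about 9 N, so the blade is on the spring stop. I'll go a little further.

move_arm(
  motion=[
    [0,0,0,-0.0006,0,0.0003,0.015],
    [0,0,0,-0.0009,0,0.0006,0.015],
    [0,0,0,-0.0012,0,0.0009,0.015],
    [0,0,0,-0.0014,0,0.0011,0.015],
  ],
)

```text
clock: 17.08
eef_pos: [613.6, 179.3, 90.5]
tcp_rot: [3.141, 0.788, -2.861]
contact_force: [-11.2, -0.9, 8.8]
opening: 0.269
grasp_force: 47.4
```

```bash
python3 n.py
```

```text
17.075 [613.6 179.3  90.5] [-11.2  -0.9   8.8] [0.28 0.45 2.27 3.14 0.36 1.57]
grasp pt in hopper -88.2 0.8 103.9 tilt 45.2
F hop x,y,z -11.0 2.3 8.8 grip 47.43109166622162 open 0.2691589781128859
```

move_arm(
  motion=[
    [0,0,0,-0.0003,0,0.0003,0.015],
    [0,0,0,-0.0006,0,0.0006,0.015],
    [0,0,0,-0.0006,0,0.0006,0.015],
  ],
)

```text
clock: 17.45
eef_pos: [614.4, 179.6, 90.5]
tcp_rot: [3.141, 0.788, -2.861]
contact_force: [-10.9, -1.7, 8.0]
opening: 0.274
grasp_force: 47.5
```

```bash
python3 n.py
```

```text
17.45 [614.4 179.6  90.5] [-10.9  -1.7   8. ] [0.28 0.45 2.27 3.14 0.36 1.57]
grasp pt in hopper -87.3 0.8 103.9 tilt 45.2
F hop x,y,z -11.0 1.4 8.0 grip 47.45545148849487 open 0.2735224769727672
```

move_arm(
  motion=[
    [0,0,0,0.0003,0,-0.0005,0.015],
    [0,0,0,0.0006,0,-0.0009,0.015],
    [0,0,0,0.001,0,-0.0013,0.015],
    [0,0,0,0.0014,0,-0.0017,0.015],
    [0,0,0,0.0018,0,-0.0021,0.015],
    [0,0,0,0.0018,0,-0.0021,0.015],
  ],
)

```text
clock: 18.2
eef_pos: [612.3, 179.0, 90.6]
tcp_rot: [3.141, 0.788, -2.861]
contact_force: [-3.0, 0.2, -8.7]
opening: 0.276
grasp_force: 45.5
```

```bash
python3 n.py
```

```text
18.2 [612.3 179.   90.6] [-3.   0.2 -8.7] [0.28 0.45 2.27 3.14 0.36 1.57]
grasp pt in hopper -89.5 0.8 104.0 tilt 45.2
F hop x,y,z -2.8 1.0 -8.7 grip 45.527626276016235 open 0.27585141906955446
```

move_arm(
  motion=[
    [0,0,0,0.0005,0,0,0.015],
    [0,0,0,0.0008,0,-0.0003,0.015],
    [0,0,0,0.0011,0,-0.0006,0.015],
    [0,0,0,0.0013,0,-0.0008,0.015],
  ],
)

```text
clock: 18.7
eef_pos: [611.3, 178.7, 90.6]
tcp_rot: [3.141, 0.79, -2.861]
contact_force: [-2.1, -0.6, -11.3]
opening: 0.269
grasp_force: 45.2
```

```bash
python3 n.py
```

```text
18.7 [611.3 178.7  90.6] [ -2.1  -0.6 -11.3] [0.28 0.44 2.27 3.14 0.37 1.57]
grasp pt in hopper -90.6 0.8 104.0 tilt 45.2
F hop x,y,z -2.2 0.0 -11.3 grip 45.20092070102692 open 0.2687874241984278
```

move_arm(
  motion=[
    [0,0,0,0.0005,0,0.0001,0.015],
    [0,0,0,0.0008,0,-0.0002,0.015],
    [0,0,0,0.001,0,-0.0004,0.015],
    [0,0,0,0.001,0,-0.0004,0.015],
  ],
)

```text
clock: 19.2
eef_pos: [610.8, 178.5, 90.7]
tcp_rot: [3.141, 0.791, -2.861]
contact_force: [-1.8, 0.3, -9.7]
opening: 0.273
grasp_force: 45.2
```

```bash
python3 n.py
```

```text
19.2 [610.8 178.5  90.7] [-1.8  0.3 -9.7] [0.28 0.44 2.28 3.14 0.37 1.57]
grasp pt in hopper -91.2 0.8 104.0 tilt 45.3
F hop x,y,z -1.7 0.8 -9.7 grip 45.23502051830292 open 0.27319174685605147
```

move_arm(
  motion=[
    [0,0,0,0.0004,0,0,0.015],
    [0,0,0,0.0006,0,-0.0002,0.015],
    [0,0,0,0.0009,0,-0.0005,0.015],
    [0,0,0,0.0009,0,-0.0005,0.015],
  ],
)

```text
clock: 19.7
eef_pos: [610.3, 178.4, 90.7]
tcp_rot: [3.141, 0.792, -2.861]
contact_force: [2.9, 1.8, -11.6]
opening: 0.275
grasp_force: 44.8
```

```bash
python3 n.py; python3 - <<'E'
from h import *
p,d=grab_frame("wrist");cv2.imwrite("pics/w6.png",cv2.resize(p[230:430,200:420,::-1],None,fx=3,fy=3,interpolation=cv2.INTER_CUBIC)[:600])
p,d=grab_frame("scene");cv2.imwrite("pics/s6.png",cv2.resize(p[270:360,300:430,::-1],None,fx=6,fy=6,interpolation=cv2.INTER_CUBIC))
E
```

```text
19.7 [610.3 178.4  90.7] [  2.9   1.8 -11.6] [0.28 0.44 2.28 3.14 0.37 1.57]
grasp pt in hopper -91.6 0.8 104.0 tilt 45.4
F hop x,y,z 3.3 0.9 -11.6 grip 44.75937902927399 open 0.2746218232999527
```

View pics/s6.png

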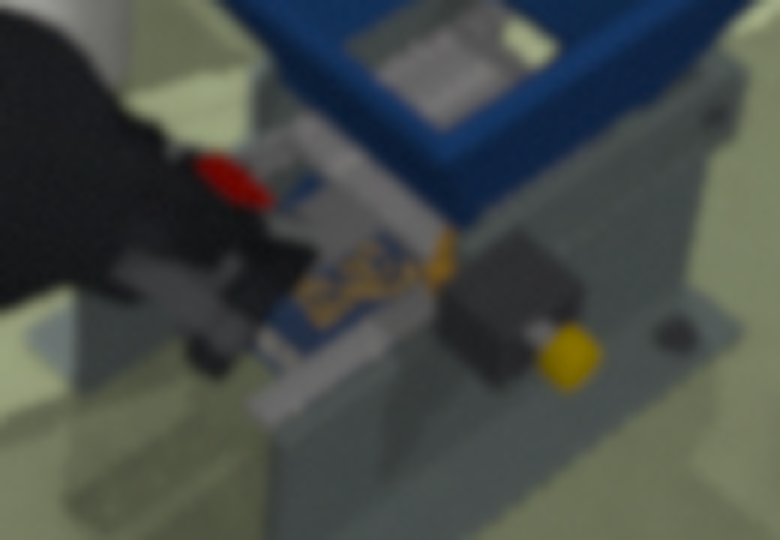

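The scene crop shows the gate near shut, the nose at (443,255) out from the housing, and the yellow knob at (570,357). Pull force is starting to build, so I'll keep pulling in small steps.

move_arm(
  motion=[
    [0,0,0,0.0005,0,0.0001,0.015],
    [0,0,0,0.0008,0,-0.0001,0.015],
    [0,0,0,0.001,0,-0.0003,0.015],
    [0,0,0,0.001,0,-0.0003,0.015],
  ],
)

```text
clock: 20.3
eef_pos: [610.2, 178.3, 90.7]
tcp_rot: [3.141, 0.793, -2.861]
contact_force: [7.3, 2.3, -12.2]
opening: 0.272
grasp_force: 44.9
```

```bash
python3 n.py
```

```text
20.3 [610.2 178.3  90.7] [  7.3   2.3 -12.2] [0.28 0.45 2.28 3.14 0.38 1.57]
grasp pt in hopper -91.8 0.8 104.0 tilt 45.4
F hop x,y,z 7.6 0.2 -12.2 grip 44.86434817314148 open 0.2715688087441137
```

move_arm(
  motion=[
    [0,0,0,0.0005,0,-0.0001,0.015],
    [0,0,0,0.0009,0,-0.0004,0.015],
    [0,0,0,0.0013,0,-0.0007,0.015],
    [0,0,0,0.0013,0,-0.0007,0.015],
  ],
)

```text
clock: 20.8
eef_pos: [610.0, 178.3, 90.7]
tcp_rot: [3.141, 0.795, -2.861]
contact_force: [14.3, 5.1, -16.5]
opening: 0.272
grasp_force: 45.5
```

```bash
python3 n.py
```

```text
20.8 [610.  178.3  90.7] [ 14.3   5.1 -16.5] [0.28 0.45 2.28 3.14 0.38 1.57]
grasp pt in hopper -92.0 0.8 104.1 tilt 45.5
F hop x,y,z 15.2 0.9 -16.5 grip 45.48004746437073 open 0.2716622171145141
```

move_arm(
  motion=[
    [0,0,0,0.0006,0,0.0002,0.015],
    [0,0,0,0.0006,0,0.0002,0.015],
    [0,0,0,0.0006,0,0.0002,0.015],
    [0,0,0,0.0006,0,0.0002,0.015],
    [0,0,0,0.0006,0,0.0002,0.015],
    [0,0,0,0.0006,0,0.0002,0.015],
    [0,0,0,0.0006,0,0.0002,0.015],
    [0,0,0,0.0006,0,0.0002,0.015],
  ],
)

```text
clock: 21.8
eef_pos: [610.0, 178.3, 90.7]
tcp_rot: [3.141, 0.796, -2.861]
contact_force: [11.5, 3.6, -12.0]
opening: 0.268
grasp_force: 46.3
```

```bash
python3 n.py
```

```text
21.8 [610.  178.3  90.7] [ 11.5   3.6 -12. ] [0.28 0.45 2.28 3.14 0.38 1.57]
grasp pt in hopper -92.1 0.8 104.0 tilt 45.6
F hop x,y,z 12.0 0.3 -12.0 grip 46.25207841396332 open 0.2682351014396326
```

move_arm(
  motion=[
    [0,0,0,0.0004,0,-0.0003,0.015],
    [0,0,0,0.0006,0,-0.0005,0.015],
    [0,0,0,0.0006,0,-0.0005,0.015],
  ],
)

```text
clock: 22.18
eef_pos: [609.9, 178.2, 90.8]
tcp_rot: [3.141, 0.797, -2.861]
contact_force: [18.2, 5.3, -17.0]
opening: 0.27
grasp_force: 45.4
```

```bash
python3 n.py
```

```text
22.175 [609.9 178.2  90.8] [ 18.2   5.3 -17. ] [0.28 0.45 2.28 3.14 0.38 1.57]
grasp pt in hopper -92.1 0.8 104.0 tilt 45.7
F hop x,y,z 18.9 0.0 -17.0 grip 45.406267046928406 open 0.27009520364621536
```

move_arm(
  motion=[
    [0,0,0,-0.0002,0,0.0002,0.015],
    [0,0,0,-0.0002,0,0.0002,0.015],
    [0,0,0,-0.0002,0,0.0002,0.015],
    [0,0,0,-0.0002,0,0.0002,0.015],
    [0,0,0,-0.0002,0,0.0002,0.015],
    [0,0,0,-0.0002,0,0.0002,0.015],
    [0,0,0,-0.0002,0,0.0002,0.015],
    [0,0,0,-0.0002,0,0.0002,0.015],
  ],
)

```text
clock: 23.18
eef_pos: [609.9, 178.3, 90.7]
tcp_rot: [3.141, 0.797, -2.861]
contact_force: [15.9, 5.4, -15.0]
opening: 0.269
grasp_force: 46.0
```

```bash
python3 n.py
```

```text
23.175 [609.9 178.3  90.7] [ 15.9   5.4 -15. ] [0.28 0.45 2.28 3.14 0.38 1.57]
grasp pt in hopper -92.1 0.8 104.0 tilt 45.6
F hop x,y,z 16.8 0.7 -15.0 grip 46.045857667922974 open 0.26932943081706934
```

The catch held for about 1 s at 16–17 N. Next I'll relax, let go and back off.

move_arm(
  motion=[
    [0,0,0,-0.0004,0,0.0008,0.015],
    [0,0,0,-0.0008,0,0.0014,0.015],
    [0,0,0,-0.0012,0,0.0019,0.015],
    [0,0,0,-0.0012,0,0.0019,0.015],
  ],
)

```text
clock: 23.68
eef_pos: [610.5, 178.4, 90.6]
tcp_rot: [3.141, 0.796, -2.861]
contact_force: [-1.2, 0.2, 7.7]
opening: 0.273
grasp_force: 49.7
```

```bash
python3 n.py
```

```text
23.675 [610.5 178.4  90.6] [-1.2  0.2  7.7] [0.28 0.45 2.28 3.14 0.38 1.57]
grasp pt in hopper -91.6 0.8 103.9 tilt 45.6
F hop x,y,z -1.1 0.5 7.7 grip 49.70642030239105 open 0.2728990718895638
```

Raise slightly, then open. 60 mm is enough clearance.

move_arm(
  motion=[
    [0,0,0,-0.0003,0,-0.0003,0.015],
    [0,0,0,-0.0003,0,-0.0003,0.035],
    [0,0,0,-0.0003,0,-0.0003,0.06],
    [0,0,0,-0.0003,0,-0.0003,0.06],
    [0,0,0,-0.0003,0,-0.0003,0.06],
    [0,0,0,-0.0003,0,-0.0003,0.06],
    [0,0,0,-0.0003,0,-0.0003,0.06],
  ],
)

```text
clock: 24.55
eef_pos: [608.9, 178.0, 88.7]
tcp_rot: [3.141, 0.79, -2.861]
contact_force: [-0.4, 0.8, 0.5]
opening: 0.702
grasp_force: 0.0
```

```bash
python3 w.py
```

```text
24.55 [608.9 178.   88.7] [-0.4  0.8  0.5] [0.28 0.45 2.28 3.14 0.38 1.57]
grasp pt in hopper -93.1 0.8 102.0 tilt 45.3
F hop x,y,z -0.2 0.9 0.5 grip 0.0 open 0.7018398134212239
[614, 101, 26, 40, 475] [631.1, 122.0] [[-143.4, 151.7, 7.4], [-136.3, 159.8, 14.3], [-126.4, 172.1, 16.2]]
[296, 263, 64, 118, 6352] [327.7, 321.0] [[-98.3, -11.7, 75.8], [-96.8, -0.4, 97.2], [-93.8, 10.8, 119.8]]
```

move_arm(
  motion=[
    [0,0,0,0,0,-0.01,0.06],
    [0,0,0,0,0,-0.025,0.06],
    [0,0,0,0,0,-0.04,0.06],
    [0,0,0,0,0,-0.055,0.06],
    [0,0,0,0,0,-0.07,0.06],
    [0,0,0,0,0,-0.085,0.06],
    [0,0,0,0,0,-0.09,0.06],
    [0,0,0,0,0,-0.09,0.06],
  ],
)

```text
clock: 25.6
eef_pos: [547.4, 160.2, 152.7]
tcp_rot: [3.141, 0.792, -2.861]
contact_force: [-0.7, -0.0, 0.3]
opening: 0.703
grasp_force: 0.0
```

```bash
python3 w.py; python3 - <<'E'
from h import *
p,d=grab_frame("wrist");cv2.imwrite("pics/w7.png",p[:,:,::-1])
E
```

```text
25.6 [547.4 160.2 152.7] [-0.7 -0.   0.3] [0.28 0.22 2.38 3.15 0.26 1.57]
grasp pt in hopper -157.1 0.8 166.1 tilt 45.4
F hop x,y,z -0.7 0.2 0.3 grip 0.0 open 0.7033623702520274
[535, 104, 52, 36, 842] [560.9, 123.3] [[-142.9, 152.9, 6.6], [-133.3, 174.6, 13.4], [-122.3, 204.9, 15.9]]
[308, 214, 40, 72, 2427] [327.6, 249.4] [[-98.0, -11.7, 75.8], [-96.6, -0.3, 97.9], [-89.7, 10.7, 119.4]]
```

View pics/w7.png

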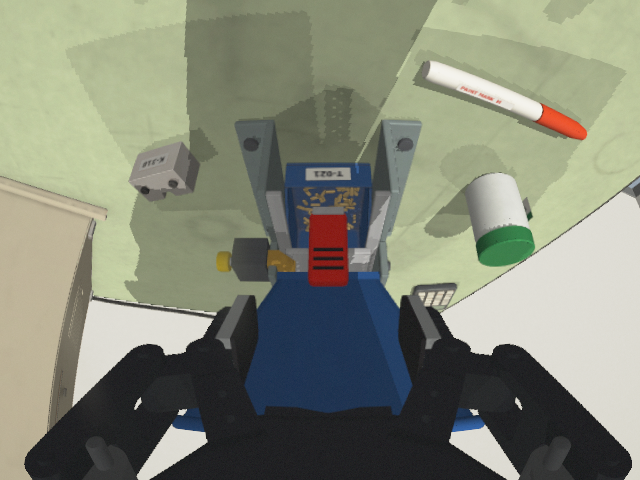

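The handle at (328,250) hasn't moved since I let go, and the gate is shut with the nose out at (285,262). Marker, jar and die block stand where they were, and the robot is clear of everything.

```bash
python3 -c "
from rig import order
print(order.sign_off())"
```

```text
the job is handed in; nothing more can be done
None
```

The gate is shut and caught: the catch held a pull of about 15–19 N for over a second, the handle didn't move after I let go, no measured force passed about 26 N, and I handed the job in at about 26 s with the jar, die block and marker untouched.

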